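# Battery pack from the caddy onto the engraver's charging dock

### The job

Pull the battery pack out of its upright caddy and lay it down on the tablecloth, letting go of it. Then take it again from above and slide it, orange end first and channel down, along the rail of the charging dock until it is fully home against the stop and the yellow catch has dropped into its groove. Let go of it, and leave the copper tray, glass and bowl where they are.

Things in the scene. Friction and masses are not known exactly. Their poses are not given: they have to be found in the camera images.
- pack: Blue battery pack, 0.35 to 0.6 kg, 140 x 46 x 44 mm; origin at the centre of that box. Own +x: along the 140 mm to the leading, orange end; y: across the 46 mm width (flat parallel flanks, the sides to grip); +z: its top (grey label), -z: its underside with a channel. At the start it stands in the caddy, orange end up (+x vertical), 76 mm of it above the rim.
- pack_lead (a point): Middle of the pack's orange end face, 70 mm along +x from the pack's origin.
- pack_groove (a point): Middle of the catch groove at the level of the pack's top. The groove runs across the whole width from pack x = 34 to 49 mm, 8 mm deep. Ahead of it 6 mm of flat land, then a ramp over the last 15 mm that falls 8.5 mm to the orange end face.
- pack_channel (a point): Middle of the pack's underside: a C-shaped channel along x, open below and at both ends, 32 mm wide inside and 16 mm deep, with inward lips 5 mm thick at the bottom that leave a 20 mm slot.
- caddy: Fixed wooden caddy, an upright square cup, 62 x 64 mm, 70 mm high, walls 5 mm, inner floor at 6 mm, on a 120 x 110 x 6 mm foot. Origin on the table at its centre. At the start the pack stands centred in it with 3 to 4 mm of play a side; the pack's channel side (-z) faces the caddy's +x, the pack's y lies along the caddy's y.
- dock: Fixed charging dock, grey base 100 mm wide, flat deck 20 mm above the table; origin at table height, the base runs from x = -110 to 135 mm. Own +x: direction in which the pack is slid on, y across. Behind the stop wall (x = 110 mm) a black tower, 60 mm wide, 86 mm high. Fully home, the pack lies on the deck with its origin at x = 40, y = 0 mm, 42 mm above the table.
- dock_apron (a point): Middle of the plain apron of the deck (dock x = -110 to 20 mm, 20 mm above the table), between two yellow lines. The pack can be set down here, its orange end just short of the rail's nose, before it is slid on; its rear end may overhang.
- dock_nose (a point): Top of the round nose where the aluminium T rail begins (dock x = 20, y = 0 mm); from here the rail runs along +x to the stop wall. Stem 17 mm wide, 6.5 mm high; head 29 mm wide, from 6.5 to 14.5 mm above the deck: 1.5 mm of play all round in the channel of a pack lying on the deck. The pack goes on only from this end.
- dock_stop (a point): Point on the stop wall where the middle of the pack's orange end face comes when fully home: dock x = 110, y = 0 mm, 42 mm above the table.
- catch (a joint): Height of the yellow sprung catch in m: 0 = down (rest), at most 0.012 up. The pack's ramp lifts it (1.6 N at rest, 0.2 N per mm more; with friction about 4 to 20 N of push over the last 25 mm). It drops into the pack's groove when the pack is within about 3 mm of the stop, and then holds it.
- catch_nose (a point): Lowest point of the catch's round nose (8 mm thick, across the rail), dock x = 82 mm, 59 mm above the table when down: 5 mm below the top of a pack on the deck. A yellow plate 34 mm wide, at 66 to 72 mm height, joins it to the tower.
- tray: Bystander: rectangular copper tray, 160 x 210 mm, 12 mm high, lying flat; origin at the centre of its underside.
- tumbler: Bystander: clear drinking glass, 68 mm across, 90 mm high; origin at the centre of its foot.
- bowl: Bystander: steel bowl, 110 mm across, 45 mm high; origin at the centre of its foot.
Things that resemble listed ones, but are neither listed nor needed, are in the scene too. There is more than one size of the pack; the one meant has the size given above.

How it is judged:
By the outcome, as a careful person would: the job done as asked, in the order asked, and still so for the second after the job is handed in, with the robot touching nothing.
It also fails if it takes over 62 s, if anything falls off the work surface, if the arm or the gripper's body presses on something with over 40 N, if the wrist force passes 120 N, or if a joint passes its speed limit or range.

### The arm

A 6-joint arm with a two-finger parallel gripper is mounted at the origin on the work surface. World frame = base frame: x ahead of the robot, y to its left, z up, the work surface at z = 0. Lengths are in m, angles in rad, forces in N, time in s.
With the tool pointing down it reaches from about 0.35 to 0.975 m from the base axis. Payload 4.9 kg.
Tool frame: the origin (TCP) lies at the very end of the fingers, on their centre line; the grasp point (between the pads) lies 19 mm behind it; z points along the fingers, y is the line along which they close (so a half turn about z gives the same grasp; the last joint's range is limited). The gripper opens to 85 mm and grips with 20 to 120 N. Pads are 22 mm wide; open, the fingers measure 114 mm over their backs; the gripper's body (76 mm by 85 mm) begins 54 mm behind the grasp point. The pads swing forward as they close: fully open they stand 13 mm farther back than shut.
Start: joints at [-1.365, 0.053, 1.613, -0, 1.476, -0.119], TCP at [0.199, -0.592, 0.231] pointing down, gripper open.
Joint ranges: [-3.01, 3.01], [-1.01, 2.22], [0.06, 2.58], [-1.02, 4.17], [0.09, 2.62], [-3.14, 3.14]. Speed limits (rad/s): [2.57, 2.57, 3.14, 3.14, 3.14, 3.14].

### API

Orientations are given as a unit quaternion [w, x, y, z].
In Python, from plant import monitor, vision, manip gives the robot as it stands. The module is installed in compiled form; this text tells all that it offers.
- The arm moves only by the tool arm_command, never from a script. Its argument "rows" is a list of rows, each a list of 3 entries, a list of its own where there are three numbers: the finger opening in mm, from 0 to 85.4, then the shift along the world's x, y, z in units of 30 cm (1.0 is 30 cm), then the turn, a rotation vector about the world's x, y, z in units of pi/2 rad (1.0 is pi/2 rad). In form: [[claw, [x, y, z], [wx, wy, wz]], ...]. A call has 1 to 12 rows; each row is the pose to reach, as a shift and turn from the pose commanded when the call began; what a row does not reach only later rows make up. A row lasts 1/12 s, in which the tool goes at most 41.7 mm and 7.16 degrees, less where a joint would pass 70% of its speed; a pose out of reach is approached as far as the arm can. A call with a number of a shift or a turn outside -1 to 1 is refused whole. A call with a gripper value outside its range is refused whole. The fingers move at their own pace and stop on an object; the grip force is fixed at half the most. Time passes only in rows, so rows that repeat a pose let the fingers close. It gives the time, the measured TCP pose, the force, the opening and the grip force at its end, in the units of the state.
- monitor.state(): the state, without advancing time (a new reading comes with each control period).
- vision.grab_frame(name): name is "scene" or "top"; returns a dict with "color" (384x512x3 uint8, red, green, blue), "z_map" (384x512 float32, m along the optical axis (not along the pixel's ray), 0 where there is no reading), "mtx" (3x3 intrinsics, pixels), "R" (3x3) and "t" (3): a world point X has camera coordinates R X + t. Camera axes: x right, y down, z forward; pixel columns grow to the right and rows downward; lengths in m; the calibration is good to about 2 mm. A picture is of the moment at which its call begins.
- manip.job_done(): hands the job in; it is judged then, once.
The state is a dict: "time": time; "joint_pos": joint angles; "joint_vel": joint speeds; "joint_efforts": joint torques, N m; "tool_pos": TCP position; "tool_rot": TCP orientation; "contact_force": force on the tool from outside, world axes, zero at the start; "ft_torque": the same for the moment, N m; "gripper_width": opening from 0.0 (shut) to 1.0 (fully open); "grasp_force": force on a finger pad.
Only numpy, scipy, OpenCV 4.12 (cv2) and the standard library are available. Lean on these libraries where they do the work, as an engineer would, in place of code of your own. Each camera call takes 0.05 s, during which the arm holds its last target. There are 200 camera calls.

## Working session

There is one attempt and no reset: what is moved stays moved. The work goes in short steps, Python scripts to look and compute and a tool call to move; the robot and the scene stay as the last step left them, time stands still between calls to the robot, and variables do not carry over. Pictures are saved under pics/ and viewed, at most 12 in all, crops included, and the job is handed in when it is done.

Besides the shell and the picture viewer there is one more tool, called after "Call:" by a JSON object that holds its "op" and its "data". arm_command: Moves the arm, as the interface text tells. Shifts and turns lie within -1 to 1; 1 stands for 30 cm of shift or pi/2 rad of turn. Its arguments: {"type":"object","properties":{"rows":{"type":"array"}},"required":["rows"]}

```bash
mkdir -p pics
cat > h.py <<'E'
import numpy as np, cv2, pickle
from plant import monitor, vision, manip
def grab(n):
    f=vision.grab_frame(n); pickle.dump(f,open(f'{n}.pkl','wb')); return f
def load(n): return pickle.load(open(f'{n}.pkl','rb'))
def cloud(f):
    z=f['z_map'].astype(float); v,u=np.mgrid[:z.shape[0],:z.shape[1]]
    K=f['mtx']; P=np.stack([(u-K[0,2])/K[0,0]*z,(v-K[1,2])/K[1,1]*z,z],-1)
    W=(P-f['t'])@f['R']; W[z==0]=np.nan; return W
def save(img,name,s=1):
    cv2.imwrite(f'pics/{name}.png',cv2.resize(img[...,::-1],None,fx=s,fy=s,interpolation=cv2.INTER_CUBIC))
E
python3 - <<'E'
from h import *
for n in ['scene','top']:
    f=grab(n); save(f['color'],n+'0',1.5); print(n,f['mtx'].tolist(),f['R'].round(3).tolist(),f['t'])
print(monitor.state())
E
```

```text
scene [[346.9603303973305, 0.0, 256.03747814620795], [0.0, 346.9603303973305, 194.2546455679814], [0.0, 0.0, 1.0]] [[0.781, 0.624, 0.018], [0.422, -0.506, -0.752], [-0.46, 0.595, -0.659]] [-0.44367045 -0.16151507  1.27096425]
top [[393.1794916148863, 0.0, 248.33518720127503], [0.0, 393.1794916148863, 189.54551750141297], [0.0, 0.0, 1.0]] [[0.019, -1.0, 0.017], [-0.983, -0.022, -0.181], [0.181, -0.013, -0.983]] [-0.018881    0.59285579  1.28618789]
{'time': 0.1, 'joint_pos': array([-1.36496612e+00,  5.33232991e-02,  1.61419154e+00,  2.56088549e-05,
        1.47599129e+00, -1.19025289e-01]), 'joint_vel': array([ 0.00057659,  0.00084461, -0.0024061 , -0.00118173, -0.00260382,
       -0.00042282]), 'joint_efforts': array([ 1.07635216e-03, -3.94896269e+01, -3.71365571e+01, -6.78033894e-05,
        3.85187828e-03,  1.48995653e-06]), 'tool_pos': array([ 0.19935618, -0.59174589,  0.23014501]), 'tool_rot': array([-9.56388967e-04,  9.86837336e-01,  1.61713191e-01, -2.87779406e-05]), 'contact_force': array([-0.55642872, -0.1500884 ,  0.09556882]), 'ft_torque': array([ 0.00898995, -0.06030589,  0.0039911 ]), 'grasp_force': 0.0, 'gripper_width': 0.9953012772144614}
```

View pics/scene0.png

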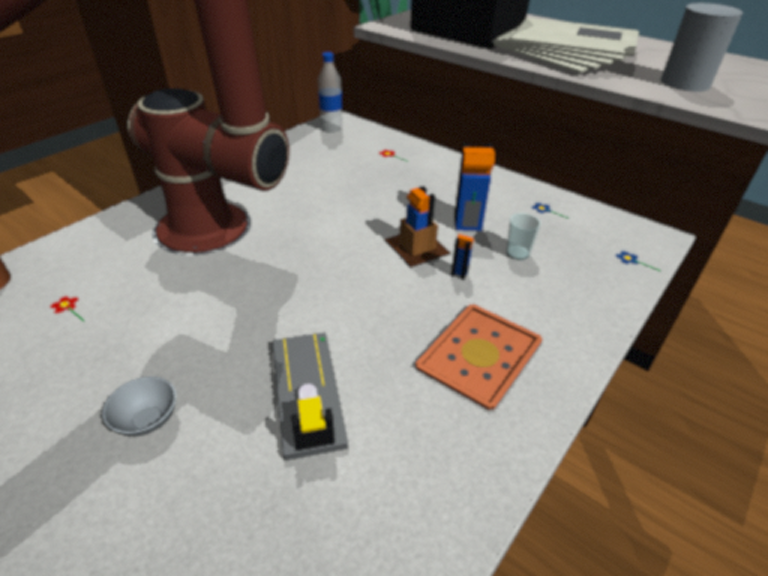

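View pics/top0.png

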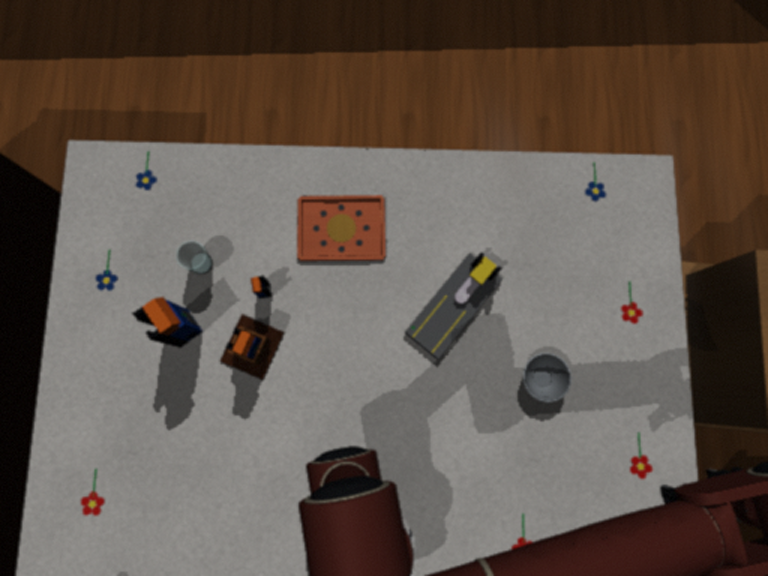

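The scene view shows the caddy with the pack at about (418,225), a bigger decoy at (475,190), a small one at (462,257), and the dock at (307,395). In the top view the caddy is at (250,345), the dock runs from (422,345) to (487,265) where its tower is, the tray is at (342,228), the glass at (195,258) and the bowl at (547,377).

Run:
```python
from h import *
f=load('top'); W=cloud(f); C=f['color'].astype(int)
g=load('scene'); V=cloud(g); D=g['color'].astype(int)
def rect(W,m,lab):
    P=W[m]; 
    if len(P)<8: print(lab,len(P)); return
    (c,s,a)=cv2.minAreaRect((P[:,:2]*1000).astype(np.float32)); print(lab,len(P),np.round(c,1),np.round(s,1),round(a,1),'z',np.percentile(P[:,2]*1000,[5,50,95]).round(1))
for n,w in(('top',W),('scene',V)):
    # table
    x,y,z=w[...,0],w[...,1],w[...,2]
    wx=W[345*2//3,250*2//3]; dk=W[int(320/1.5),int(445/1.5)]; 
    if n=='top': print(wx,dk)
    near=lambda c,r:np.hypot(x-c[0],y-c[1])<r
    cad=near(wx,.1)
    print(n,'table z',np.nanmedian(z[near(dk,.3)])*1000)
    rect(w,near(wx,.045)&(z>.135)&(z<.16),'packtop')
    rect(w,near(wx,.06)&(z>.06)&(z<.08),'rim')
    rect(w,near(wx,.06)&(z>.08)&(z<.16),'packall')
    rect(w,near(dk,.18)&(z>.014)&(z<.028),'deck')
    rect(w,near(dk,.25)&(z>.075)&(z<.1),'tower')
    rect(w,near(dk,.25)&(z>.062)&(z<.078),'catch')
m=lambda u,v:W[int(v/1.5),int(u/1.5)].round(3)
print('tray',m(342,228),'bowl',m(547,377),'glass',m(195,258),'small',m(260,285),'big',m(160,315))
im=f['color']
a=cv2.resize(im[195:260,140:200],None,fx=6,fy=6,interpolation=cv2.INTER_CUBIC)
b=cv2.resize(im[160:250,262:340],None,fx=5,fy=5,interpolation=cv2.INTER_CUBIC)
c=np.zeros((450,760,3),np.uint8); c[:390,:360]=a; c[:450,365:755]=b; save(c,'crop1')
s=g['color']; a=cv2.resize(s[120:185,255:320],None,fx=6,fy=6,interpolation=cv2.INTER_CUBIC)
b=cv2.resize(s[215:310,172:237],None,fx=6,fy=6,interpolation=cv2.INTER_CUBIC)
c=np.zeros((570,790,3),np.uint8); c[:390,:390]=a; c[:570,395:785]=b; save(c,'crop2')
```

```text
[0.44363113 0.24931666 0.13696826] [ 0.52133207 -0.17483464  0.0129857 ]
top table z -0.5219565370493181
packtop 154 [451.5 268.7] [41.8 45.4] 69.3 z [137.6 144.2 148.5]
rim 124 [451.5 268.4] [64.7 61.9] 67.9 z [62.5 68.8 74.6]
packall 239 [451.5 268.3] [46.  45.4] 68.2 z [ 90.6 142.  147.4]
deck 1574 [ 556.2 -197. ] [ 99.8 245.5] 51.6 z [15.  19.1 23.6]
tower 49 [ 629.6 -255.5] [59.4 52.5] 52.4 z [75.5 82.  88.4]
catch 190 [ 630.  -253.5] [57.5 57.9] 45.2 z [64.2 70.3 75.5]
scene table z -0.371342936346069
packtop 115 [454.5 266.8] [41.2 50.6] 66.7 z [135.9 142.9 145.9]
rim 159 [454.7 266.6] [66.5 65.5] 67.9 z [61.5 68.3 77.8]
packall 393 [454.  267.1] [47.4 52.1] 67.6 z [ 84.4 118.6 144.8]
deck 2253 [ 558.7 -198.9] [100.2 247.4] 51.6 z [16.9 19.2 21.5]
tower 96 [ 645.1 -267.5] [59.7 22.4] 51.4 z [76.8 84.7 86.5]
catch 415 [ 632.1 -256.6] [58.  58.1] 50.8 z [63.9 71.1 73.3]
tray [0.737 0.068 0.008] bowl [ 0.395 -0.411  0.003] glass [0.656 0.414 0.005] small [0.578 0.242 0.097] big [0.495 0.419 0.199]
```

View pics/crop1.png

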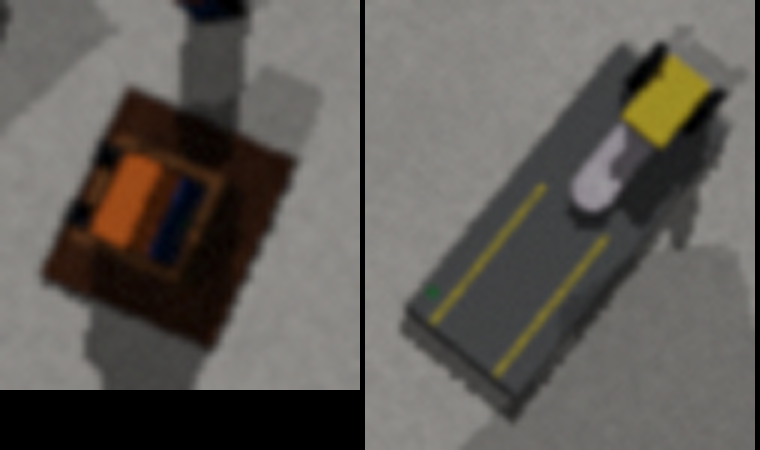

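View pics/crop2.png

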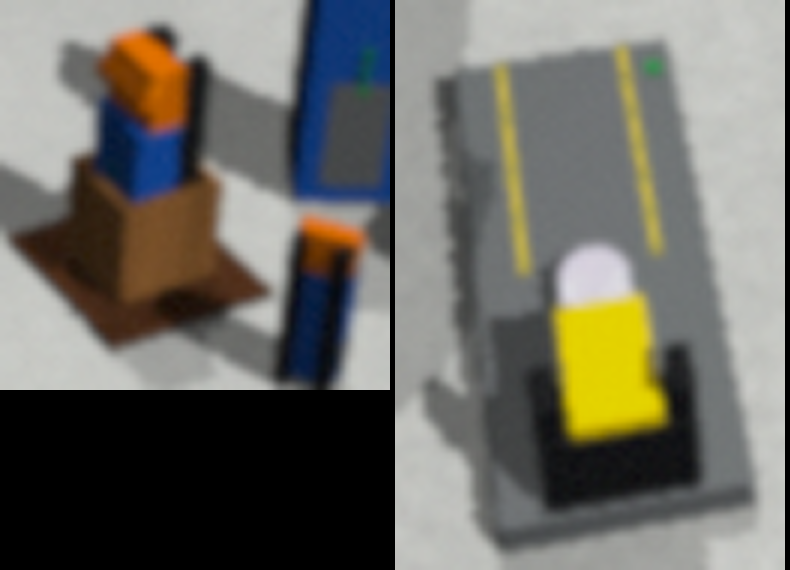

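Top crop: the pack's channel lips are at (105,155) and (78,212), so the channel faces image upper-left, which is world heading of about 68°, and the label faces image right. Dock +x heads about -38.4°. The plan is to grip from the label side with a tilted tool, so that one 90° pitch turn lays the pack channel down. I'm moving toward the caddy first and collecting joint data.

Call:
{"op": "arm_command", "data": {"rows": [[85,[0.8,0.9,0.35],[0,0,0]],[85,[0.8,0.9,0.35],[0,0,0]],[85,[0.8,0.9,0.35],[0,0,0]],[85,[0.8,0.9,0.35],[0,0,0]],[85,[0.8,0.9,0.35],[0,0,0]],[85,[0.8,0.9,0.35],[0,0,0]],[85,[0.8,0.9,0.35],[0,0,0]],[85,[0.8,0.9,0.35],[0,0,0]],[85,[0.8,0.9,0.35],[0,0,0]],[85,[0.8,0.9,0.35],[0,0,0]]]}}

```text
time: 0.93
tool_pos: [0.4434, -0.3181, 0.3391]
tool_rot: [0.001, 0.986, 0.165, 0.002]
contact_force: [-0.2, -0.2, 0.2]
gripper_width: 0.994
grasp_force: 0.0
```

```bash
cat >> h.py <<'E'
def log():
    s=monitor.state(); open('log.txt','a').write(repr([list(map(float,s[k])) for k in('joint_pos','tool_pos','tool_rot')])+'\n')
    print(s['time'],s['joint_pos'].round(3),s['tool_pos'].round(4),s['tool_rot'].round(3)); return s
E
echo '[[-1.36496612,0.0533232991,1.61419154,0,1.47599129,-0.119025289],[0.19935618,-0.59174589,0.23014501],[-9.56e-04,0.986837336,0.161713191,-2.9e-05]]'>log.txt
python3 -c "from h import *;log()"
```

```text
0.9333 [-0.76  -0.181  1.659  0.003  1.66   0.479] [ 0.4434 -0.3181  0.3391] [0.001 0.986 0.165 0.002]
```

Call:
{"op": "arm_command", "data": {"rows": [[85,[-0.1,0.8,0.1],[0,0,0.5]],[85,[-0.1,0.8,0.1],[0,0,0.5]],[85,[-0.1,0.8,0.1],[0,0,0.5]],[85,[-0.1,0.8,0.1],[0,0,0.5]],[85,[-0.1,0.8,0.1],[0,0,0.5]],[85,[-0.1,0.8,0.1],[0,0,0.5]],[85,[-0.1,0.8,0.1],[0,0,0.5]],[85,[-0.1,0.8,0.1],[0,0,0.5]]]}}

```text
time: 1.6
tool_pos: [0.4092, -0.081, 0.3665]
tool_rot: [0.001, 0.849, 0.529, 0.0]
contact_force: [0.2, 0.6, 0.0]
gripper_width: 0.995
grasp_force: 0.0
```

Run:
```python
from h import *;log()
from scipy.spatial.transform import Rotation as R
q=monitor.state()['tool_rot']; R0=R.from_quat(np.r_[q[1:],q[0]])
print(R0.as_matrix().round(3))
a=np.radians(68); cx=np.array([np.cos(a),np.sin(a),0]); cy=np.array([-np.sin(a),np.cos(a),0])
for th in (30,45,60):
  for s in (1,-1):
    t=np.radians(th); z=np.cos(t)*cx+np.array([0,0,-np.sin(t)]); y=s*cy
    T=R.from_matrix(np.c_[np.cross(y,z),y,z]); print(th,s,((T*R0.inv()).as_rotvec()/(np.pi/2)).round(3))
```

```text
1.6 [-0.374 -0.505  1.864 -0.     1.782  0.083] [ 0.4092 -0.081   0.3665] [0.001 0.849 0.529 0.   ]
[[ 0.441  0.897  0.001]
 [ 0.897 -0.441 -0.001]
 [-0.     0.001 -1.   ]]
30 1 [ 0.401  0.895 -1.697]
30 -1 [ 0.609 -0.271  0.042]
45 1 [ 0.307  0.684 -1.808]
45 -1 [ 0.457 -0.203  0.044]
60 1 [ 0.208  0.462 -1.889]
60 -1 [ 0.305 -0.135  0.045]
```

Call:
{"op": "arm_command", "data": {"rows": [[85,[-0.1,0.7,-0.2],[0.457,-0.203,0.044]],[85,[-0.1,0.7,-0.2],[0.457,-0.203,0.044]],[85,[-0.1,0.7,-0.2],[0.457,-0.203,0.044]],[85,[-0.1,0.7,-0.2],[0.457,-0.203,0.044]],[85,[-0.1,0.7,-0.2],[0.457,-0.203,0.044]],[85,[-0.1,0.7,-0.2],[0.457,-0.203,0.044]],[85,[-0.1,0.7,-0.2],[0.457,-0.203,0.044]],[85,[-0.1,0.7,-0.2],[0.457,-0.203,0.044]],[85,[-0.1,0.7,-0.2],[0.457,-0.203,0.044]]]}}

```text
time: 2.35
tool_pos: [0.3797, 0.1265, 0.3055]
tool_rot: [-0.215, 0.768, 0.514, 0.316]
contact_force: [0.2, 0.3, 1.0]
gripper_width: 0.996
grasp_force: 0.0
```

```bash
cat >> h.py <<'E'
from scipy.spatial.transform import Rotation as R
def go(tcp,th,s=-1,head=68.,show=True):
    """print shift/turn units from now to tool pose: th = deg below horizontal, heading, y=s*left"""
    st=monitor.state(); q=st['tool_rot']; R0=R.from_quat(np.r_[q[1:],q[0]])
    a=np.radians(head); cx=np.array([np.cos(a),np.sin(a),0]); cy=np.array([-np.sin(a),np.cos(a),0]); t=np.radians(th)
    z=np.cos(t)*cx+np.array([0,0,-np.sin(t)]); y=s*cy; T=R.from_matrix(np.c_[np.cross(y,z),y,z])
    print('shift',((np.asarray(tcp)-st['tool_pos'])/.3).round(3),'turn',((T*R0.inv()).as_rotvec()/(np.pi/2)).round(3)); return T.as_matrix()
E
python3 - <<'E'
from h import *
log(); go([.423,.195,.183],45); go([.4575,.280,.0906],45)
E
```

```text
2.35 [-0.423 -0.831  2.282  0.79   1.684  0.065] [0.3797 0.1265 0.3055] [-0.215  0.768  0.514  0.316]
shift [ 0.144  0.228 -0.408] turn [-0.001 -0.004  0.004]
shift [ 0.259  0.512 -0.716] turn [-0.001 -0.004  0.004]
```

Call:
{"op": "arm_command", "data": {"rows": [[85,[0.145,0.23,-0.41],[0,0,0]],[85,[0.145,0.23,-0.41],[0,0,0]],[85,[0.145,0.23,-0.41],[0,0,0]],[85,[0.145,0.23,-0.41],[0,0,0]],[85,[0.145,0.23,-0.41],[0,0,0]],[85,[0.145,0.23,-0.41],[0,0,0]]]}}

```text
time: 2.85
tool_pos: [0.4229, 0.197, 0.1831]
tool_rot: [-0.216, 0.767, 0.515, 0.315]
contact_force: [0.8, 0.8, 0.6]
gripper_width: 0.995
grasp_force: 0.0
```

Run:
```python
from h import *
log(); go([.4575,.280,.0906],45)
f=grab('scene'); save(f['color'][100:200,230:340],'s1',5)
```

```text
2.85 [-0.175 -0.592  2.356  0.803  1.291  0.014] [0.4229 0.197  0.1831] [-0.216  0.767  0.515  0.315]
shift [ 0.115  0.277 -0.308] turn [-0.001 -0.004  0.   ]
```

View pics/s1.png

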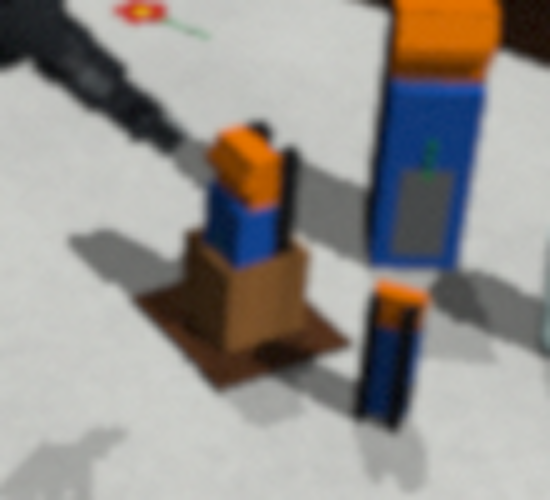

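The crop shows the gripper coming in from the left at (140,110), the pack at (245,195) in its caddy, and the small decoy at (395,360), clear of the path. Now approaching and closing.

Call:
{"op": "arm_command", "data": {"rows": [[85,[0.03,0.07,-0.08],[0,0,0]],[85,[0.06,0.14,-0.155],[0,0,0]],[85,[0.09,0.21,-0.23],[0,0,0]],[85,[0.115,0.277,-0.308],[0,0,0]],[85,[0.115,0.277,-0.308],[0,0,0]],[60,[0.115,0.277,-0.308],[0,0,0]],[40,[0.115,0.277,-0.308],[0,0,0]],[40,[0.115,0.277,-0.308],[0,0,0]],[40,[0.115,0.277,-0.308],[0,0,0]],[40,[0.115,0.277,-0.308],[0,0,0]],[40,[0.115,0.277,-0.308],[0,0,0]],[40,[0.115,0.277,-0.308],[0,0,0]]]}}

```text
time: 3.9
tool_pos: [0.4594, 0.2794, 0.094]
tool_rot: [-0.214, 0.766, 0.515, 0.319]
contact_force: [-2.6, -3.2, 6.6]
gripper_width: 0.532
grasp_force: 55.1
```

Call:
{"op": "arm_command", "data": {"rows": [[40,[0,0,0.05],[0,0,0]],[40,[0,0,0.1],[0,0,0]],[40,[0,0,0.15],[0,0,0]],[40,[0,0,0.2],[0,0,0]],[40,[0,0,0.25],[0,0,0]],[40,[0,0,0.3],[0,0,0]],[40,[0,0,0.36],[0,0,0]],[40,[0,0,0.42],[0,0,0]],[40,[0,0,0.46],[0,0,0]],[40,[0,0,0.46],[0,0,0]]]}}

```text
time: 4.73
tool_pos: [0.4585, 0.2794, 0.2319]
tool_rot: [-0.214, 0.766, 0.516, 0.318]
contact_force: [0.7, -0.3, -5.7]
gripper_width: 0.531
grasp_force: 56.2
```

Run:
```python
from h import *
s=log(); print(s['contact_force'],s['gripper_width'])
f=grab('scene'); W=cloud(f); x,y,z=W[...,0],W[...,1],W[...,2]
m=(np.hypot(x-.455,y-.268)<.06)&(z>.09)&(z<.32); C=f['color'].astype(int); b=m&((C[...,2]>C[...,0]+25)|((C[...,0]>C[...,2]+80)))
print(b.sum(),np.percentile(W[b],[2,50,98],axis=0).round(3))
save(f['color'][40:200,200:340],'s2',3.5)
```

```text
4.7333 [ 0.057 -0.489  2.209  0.775  1.153  0.214] [0.4585 0.2794 0.2319] [-0.214  0.766  0.516  0.318]
[ 0.67406752 -0.33936771 -5.68182198] 0.5311208879576916
416 [[0.434 0.234 0.147]
 [0.469 0.249 0.212]
 [0.479 0.275 0.284]]
```

View pics/s2.png

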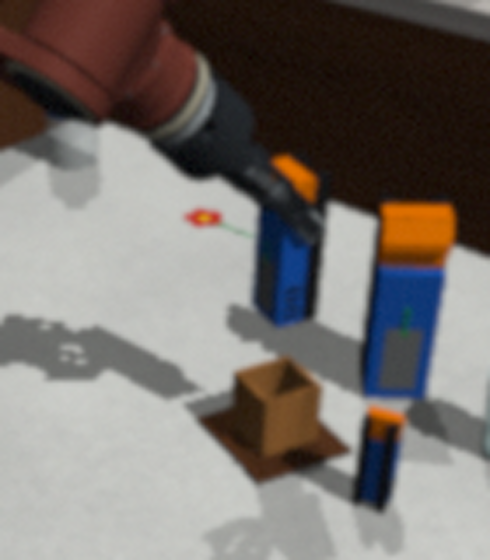

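The view shows the pack out of the caddy at (288,240), its bottom about 75 mm over the rim, and the caddy empty at (278,405). I'm carrying it to the free cloth near (0.50, 0.03) and yawing the tool to heading 10°.

Call:
{"op": "arm_command", "data": {"rows": [[40,[0.02,-0.08,0.02],[0,0,-0.06]],[40,[0.04,-0.18,0.06],[0,0,-0.13]],[40,[0.06,-0.28,0.06],[0,0,-0.2]],[40,[0.09,-0.38,0.06],[0,0,-0.27]],[40,[0.11,-0.48,0.06],[0,0,-0.34]],[40,[0.13,-0.58,0.06],[0,0,-0.41]],[40,[0.15,-0.68,0.06],[0,0,-0.48]],[40,[0.17,-0.75,0.06],[0,0,-0.54]],[40,[0.18,-0.8,0.06],[0,0,-0.6]],[40,[0.18,-0.82,0.06],[0,0,-0.644]],[40,[0.18,-0.82,0.06],[0,0,-0.644]]]}}

```text
time: 5.7
tool_pos: [0.5101, 0.034, 0.2435]
tool_rot: [-0.036, 0.921, 0.079, 0.379]
contact_force: [-0.3, 0.2, -5.4]
gripper_width: 0.532
grasp_force: 57.4
```

Run:
```python
from h import *
s=log(); q=s['tool_rot']; print(R.from_quat(np.r_[q[1:],q[0]]).as_matrix().round(3),s['gripper_width'],s['contact_force'])
go([.513,.032,.25],45,-1,10)
```

```text
5.7 [-0.24  -0.787  2.36   0.383  0.871  1.019] [0.5101 0.034  0.2435] [-0.036  0.921  0.079  0.379]
[[ 0.701  0.172  0.692]
 [ 0.118 -0.985  0.125]
 [ 0.703 -0.006 -0.711]] 0.5319730627387003 [-0.29866661  0.22962412 -5.37972141]
shift [ 0.01  -0.007  0.022] turn [-0.003 -0.004  0.001]
```

Call:
{"op": "arm_command", "data": {"rows": [[40,[0,0,0],[-0.025,-0.0045,0.025]],[40,[0,0,0],[-0.07,-0.0125,0.07]],[40,[0,0,0.02],[-0.125,-0.022,0.127]],[40,[0,0,0.02],[-0.18,-0.032,0.184]],[40,[0,0,0.02],[-0.235,-0.042,0.241]],[40,[0,0,0.02],[-0.29,-0.052,0.298]],[40,[0,0,0.02],[-0.345,-0.062,0.355]],[40,[0,0,0.02],[-0.4,-0.072,0.411]],[40,[0,0,0.02],[-0.455,-0.082,0.468]],[40,[0,0,0.02],[-0.51,-0.092,0.524]],[40,[0,0,0.02],[-0.565,-0.102,0.581]],[40,[0,0,0.02],[-0.62,-0.112,0.637]]]}}

```text
time: 6.7
tool_pos: [0.5104, 0.0346, 0.2501]
tool_rot: [0.215, 0.648, 0.66, 0.312]
contact_force: [-0.2, -0.0, -5.1]
gripper_width: 0.533
grasp_force: 57.7
```

Call:
{"op": "arm_command", "data": {"rows": [[40,[0,0,0],[-0.055,-0.01,0.057]],[40,[0,0,0],[-0.11,-0.02,0.114]],[40,[0,0,0],[-0.165,-0.03,0.17]],[40,[0,0,0],[-0.22,-0.04,0.227]],[40,[0,0,0],[-0.275,-0.05,0.284]],[40,[0,0,0],[-0.33,-0.06,0.34]],[40,[0,0,0],[-0.385,-0.07,0.397]],[40,[0,0,0],[-0.44,-0.08,0.453]],[40,[0,0,0],[-0.495,-0.09,0.51]],[40,[0,0,0],[-0.53,-0.096,0.545]],[40,[0,0,0],[-0.56,-0.102,0.576]],[40,[0,0,0],[-0.56,-0.102,0.576]]]}}

```text
time: 7.7
tool_pos: [0.5105, 0.0345, 0.2502]
tool_rot: [0.356, 0.132, 0.917, 0.123]
contact_force: [0.3, -0.1, -4.7]
gripper_width: 0.535
grasp_force: 57.4
```

```bash
cat >> h.py <<'E'
def lying(s,gx):
    """target tool y/z for spun pose"""
E
python3 - <<'E'
from h import *
s=log(); q=s['tool_rot']; M=R.from_quat(np.r_[q[1:],q[0]]).as_matrix(); print(M.round(3),s['gripper_width'],s['contact_force'])
T=go([.513,.032,.11],45,+1,10); print(T.round(3))
E
```

```text
7.7 [-0.242 -0.782  2.343  0.383  0.893 -1.661] [0.5105 0.0345 0.2502] [0.356 0.132 0.917 0.123]
[[-0.712  0.155  0.685]
 [ 0.33   0.935  0.131]
 [-0.62   0.319 -0.717]] 0.5352616767606478 [ 0.2642375  -0.08491769 -4.66606783]
shift [ 0.008 -0.008 -0.467] turn [-0.208 -0.047  0.206]
[[-0.696 -0.174  0.696]
 [-0.123  0.985  0.123]
 [-0.707  0.    -0.707]]
```

Call:
{"op": "arm_command", "data": {"rows": [[40,[0,0,-0.03],[-0.05,-0.011,0.05]],[40,[0,0,-0.1],[-0.1,-0.023,0.1]],[40,[0,0,-0.18],[-0.15,-0.034,0.15]],[40,[0,0,-0.26],[-0.19,-0.043,0.19]],[40,[0,0,-0.34],[-0.208,-0.047,0.206]],[40,[0,0,-0.42],[-0.208,-0.047,0.206]],[40,[0,0,-0.5],[-0.208,-0.047,0.206]],[40,[0,0,-0.58],[-0.208,-0.047,0.206]],[40,[0,0,-0.62],[-0.208,-0.047,0.206]],[40,[0,0,-0.64],[-0.208,-0.047,0.206]],[40,[0,0,-0.64],[-0.208,-0.047,0.206]]]}}

```text
time: 8.62
tool_pos: [0.5089, 0.0346, 0.0566]
tool_rot: [0.381, -0.079, 0.921, 0.035]
contact_force: [-1.3, -0.2, -5.6]
gripper_width: 0.532
grasp_force: 57.0
```

Run:
```python
from h import *
s=log(); go([.5105,.0345,.0096],45,1,10)
f=grab('scene'); save(f['color'][120:260,190:340],'s3',4)
W=cloud(f); C=f['color'].astype(int); x,y,z=W[...,0],W[...,1],W[...,2]
b=(np.hypot(x-.53,y-.04)<.14)&(z>.015)&(z<.16)&(C[...,2]>C[...,0]+25)
P=W[b]; print(len(P),np.percentile(P,[1,50,99],axis=0).round(3))
```

```text
8.6167 [-0.238 -0.471  2.515  0.705  0.455 -2.52 ] [0.5089 0.0346 0.0566] [ 0.381 -0.079  0.921  0.035]
shift [ 0.005 -0.    -0.157] turn [-0.002 -0.001  0.001]
573 [[0.493 0.009 0.062]
 [0.551 0.025 0.088]
 [0.6   0.064 0.093]]
```

View pics/s3.png

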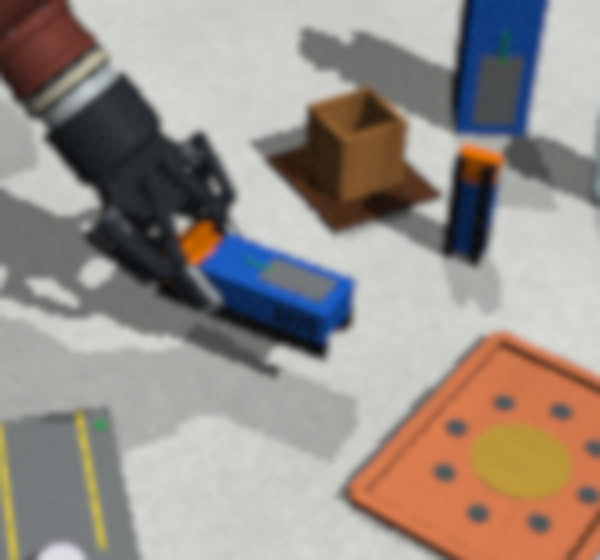

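The pack hangs level at (275,280), channel down and label up, orange end towards the robot, over clear cloth; top at about 0.09 m, so 47 mm to go. Lowering and releasing.

Call:
{"op": "arm_command", "data": {"rows": [[40,[0,0,-0.04],[0,0,0]],[40,[0,0,-0.08],[0,0,0]],[40,[0,0,-0.11],[0,0,0]],[40,[0,0,-0.13],[0,0,0]],[40,[0,0,-0.14],[0,0,0]],[40,[0,0,-0.148],[0,0,0]],[40,[0,0,-0.15],[0,0,0]],[40,[0,0,-0.15],[0,0,0]]]}}

```text
time: 9.33
tool_pos: [0.512, 0.0336, 0.0166]
tool_rot: [0.384, -0.079, 0.919, 0.033]
contact_force: [0.4, -0.0, -5.6]
gripper_width: 0.532
grasp_force: 57.1
```

Run:
```python
from h import *
s=log(); print(s['contact_force'],s['ft_torque'])
```

```text
9.3333 [-0.238 -0.327  2.51   0.958  0.354 -2.795] [0.512  0.0336 0.0166] [ 0.384 -0.079  0.919  0.033]
[ 0.44301409 -0.04073055 -5.59210727] [-0.16360968  1.07680262  0.02996632]
```

Call:
{"op": "arm_command", "data": {"rows": [[40,[0,0,-0.005],[0,0,0]],[40,[0,0,-0.01],[0,0,0]],[40,[0,0,-0.015],[0,0,0]],[40,[0,0,-0.015],[0,0,0]],[40,[0,0,-0.015],[0,0,0]]]}}

```text
time: 9.75
tool_pos: [0.5113, 0.0338, 0.0112]
tool_rot: [0.384, -0.079, 0.919, 0.033]
contact_force: [1.1, -0.0, -5.5]
gripper_width: 0.533
grasp_force: 57.1
```

Call:
{"op": "arm_command", "data": {"rows": [[40,[0,0,-0.005],[0,0,0]],[40,[0,0,-0.01],[0,0,0]],[40,[0,0,-0.01],[0,0,0]],[40,[0,0,-0.01],[0,0,0]]]}}

```text
time: 10.08
tool_pos: [0.5129, 0.0335, 0.01]
tool_rot: [0.385, -0.079, 0.919, 0.033]
contact_force: [1.2, 1.8, 2.4]
gripper_width: 0.536
grasp_force: 56.6
```

Call:
{"op": "arm_command", "data": {"rows": [[48,[0,0,0],[0,0,0]],[60,[0,0,0],[0,0,0]],[80,[0,0,0],[0,0,0]],[80,[0,0,0],[0,0,0]],[80,[0,0,0.05],[0,0,0]],[80,[0,0,0.12],[0,0,0]],[80,[0,0,0.22],[0,0,0]],[80,[0,0,0.34],[0,0,0]],[80,[0,0,0.46],[0,0,0]],[80,[0,0,0.56],[0,0,0]],[80,[0,0,0.56],[0,0,0]],[80,[0,0,0.56],[0,0,0]]]}}

```text
time: 11.08
tool_pos: [0.5128, 0.0335, 0.1803]
tool_rot: [0.387, -0.08, 0.918, 0.032]
contact_force: [0.3, -0.4, -0.6]
gripper_width: 0.936
grasp_force: 0.0
```

```bash
cat > fit.py <<'E'
from h import *
def packfit(c,r=.11,zr=(.034,.054)):
    for n in('scene','top'):
        f=grab(n); W=cloud(f); C=f['color'].astype(int); x,y,z=W[...,0],W[...,1],W[...,2]
        near=np.hypot(x-c[0],y-c[1])<r
        m=near&(z>zr[0])&(z<zr[1]); P=W[m]
        o=near&(z>.02)&(C[...,0]>C[...,2]+60); O=W[o]
        if len(P)<20: print(n,'few',len(P)); continue
        k=cv2.minAreaRect((P[:,:2]*1000).astype(np.float32)); cc,ax=cv2.PCACompute((P[:,:2]).astype(np.float32),None)
        print(n,len(P),np.round(k[0],1),np.round(k[1],1),round(k[2],1),'pca',np.degrees(np.arctan2(ax[0,1],ax[0,0])).round(1),'orange',O.mean(0).round(3),'ztop',np.median(P[:,2]).round(4))
E
python3 - <<'E'
from fit import *
s=log(); print(s['contact_force']); packfit((.54,.04))
E
```

```text
11.0833 [-0.238 -0.727  2.439  0.442  0.724 -2.209] [0.5128 0.0335 0.1803] [ 0.387 -0.08   0.918  0.032]
[ 0.25893965 -0.44244433 -0.62583109]
scene 558 [532.4  33.4] [140.4  49.1] 9.9 pca 8.3 orange [0.48  0.019 0.036] ztop 0.0425
top 429 [542.6  38.8] [113.   46.6] 9.1 pca 9.3 orange [0.489 0.029 0.053] ztop 0.0426
```

Run:
```python
from h import *
go([.556,.0385,.12],90,1,9.6)
```

```text
shift [ 0.15   0.015 -0.184] turn [-0.085  0.495 -0.003]
```

Call:
{"op": "arm_command", "data": {"rows": [[80,[0.05,0.005,0.02],[-0.014,0.08,0]],[80,[0.1,0.01,0.02],[-0.028,0.16,0]],[80,[0.15,0.015,0.02],[-0.041,0.24,0]],[80,[0.15,0.015,0.02],[-0.055,0.32,0]],[80,[0.15,0.015,0],[-0.069,0.4,0]],[80,[0.15,0.015,-0.06],[-0.085,0.47,-0.003]],[80,[0.15,0.015,-0.13],[-0.085,0.495,-0.003]],[80,[0.15,0.015,-0.184],[-0.085,0.495,-0.003]],[80,[0.15,0.015,-0.184],[-0.085,0.495,-0.003]],[80,[0.15,0.015,-0.184],[-0.085,0.495,-0.003]]]}}

```text
time: 12.02
tool_pos: [0.5543, 0.0385, 0.1177]
tool_rot: [-0.002, -0.084, 0.996, 0.001]
contact_force: [0.4, -0.8, 0.2]
gripper_width: 0.937
grasp_force: 0.0
```

Run:
```python
from fit import *
log(); go([.556,.0385,.006],90,1,9.6); packfit((.53,.036))
```

```text
12.0167 [-6.500e-02 -1.100e-02  1.874e+00  1.000e-03  1.284e+00 -1.803e+00] [0.5543 0.0385 0.1177] [-0.002 -0.084  0.996  0.001]
shift [ 0.006 -0.    -0.372] turn [-0.001 -0.003 -0.   ]
scene 561 [532.3  33.6] [140.6  48.9] 8.5 pca 8.3 orange [0.527 0.031 0.4  ] ztop 0.0425
top 149 [532.4  37.2] [41.9 46.6] 5.7 pca 76.9 orange [0.592 0.029 0.414] ztop 0.0429
```

Call:
{"op": "arm_command", "data": {"rows": [[80,[0.005,0,-0.09],[0,0,0]],[80,[0.005,0,-0.18],[0,0,0]],[80,[0.005,0,-0.26],[0,0,0]],[80,[0.005,0,-0.32],[0,0,0]],[80,[0.005,0,-0.36],[0,0,0]],[80,[0.005,0,-0.37],[0,0,0]],[80,[0.005,0,-0.37],[0,0,0]],[80,[0.005,0,-0.37],[0,0,0]]]}}

```text
time: 12.78
tool_pos: [0.5591, 0.0382, 0.0118]
tool_rot: [0.002, -0.084, 0.996, -0.0]
contact_force: [0.5, -0.1, 0.7]
gripper_width: 0.936
grasp_force: 0.0
```

Call:
{"op": "arm_command", "data": {"rows": [[60,[0,0,0],[0,0,0]],[40,[0,0,0],[0,0,0]],[40,[0,0,0],[0,0,0]],[40,[0,0,0],[0,0,0]],[40,[0,0,0],[0,0,0]],[40,[0,0,0],[0,0,0]],[40,[0,0,0],[0,0,0]]]}}

```text
time: 13.37
tool_pos: [0.5593, 0.0385, 0.0119]
tool_rot: [0.002, -0.084, 0.996, 0.0]
contact_force: [-0.7, 1.2, 5.7]
gripper_width: 0.531
grasp_force: 63.6
```

Run:
```python
from fit import *
s=log(); packfit((.53,.036)); q=s['tool_rot']; print(R.from_quat(np.r_[q[1:],q[0]]).as_matrix().round(4))
```

```text
13.3667 [-6.400e-02  1.400e-01  1.916e+00  1.000e-03  1.081e+00 -1.803e+00] [0.5593 0.0385 0.0119] [ 0.002 -0.084  0.996  0.   ]
scene 400 [533.3  30.2] [140.3  67.7] 7.7 pca 8.9 orange [0.516 0.031 0.33 ] ztop 0.0423
top 62 [528.9  34.3] [24.7 45.3] 9.2 pca 91.2 orange [0.597 0.068 0.307] ztop 0.0435
[[-9.860e-01 -1.665e-01  4.800e-03]
 [-1.665e-01  9.860e-01  5.000e-04]
 [-4.800e-03 -3.000e-04 -1.000e+00]]
```

Call:
{"op": "arm_command", "data": {"rows": [[40,[0,0,0.04],[0,0,0]],[40,[0,0,0.12],[0,0,0]],[40,[0,0,0.22],[0,0,0]],[40,[0,0,0.32],[0,0,0]],[40,[0,0,0.4],[0,0,-0.03]],[40,[0,0,0.42],[0,0,-0.09]],[40,[0,0,0.42],[0,0,-0.16]],[40,[0,0,0.42],[0,0,-0.23]],[40,[0,0,0.42],[0,0,-0.3]],[40,[0,0,0.42],[0,0,-0.37]],[40,[0,0,0.42],[0,0,-0.44]],[40,[0,0,0.42],[0,0,-0.51]]]}}

```text
time: 14.47
tool_pos: [0.5565, 0.0382, 0.1349]
tool_rot: [-0.0, 0.314, 0.949, -0.001]
contact_force: [-0.5, -0.1, -5.8]
gripper_width: 0.528
grasp_force: 62.4
```

Call:
{"op": "arm_command", "data": {"rows": [[40,[0,0,0],[0,0,-0.07]],[40,[0,0,0],[0,0,-0.14]],[40,[0,0,0],[0,0,-0.21]],[40,[0,0,0],[0,0,-0.28]],[40,[0,0,0],[0,0,-0.35]],[40,[0,0,0],[0,0,-0.42]],[40,[0,0,0],[0,0,-0.49]],[40,[0,0,0],[0,0,-0.56]],[40,[0,0,0],[0,0,-0.63]],[40,[0,0,0],[0,0,-0.7]],[40,[0,0,0],[0,0,-0.77]],[40,[0,0,0],[0,0,-0.84]]]}}

```text
time: 15.47
tool_pos: [0.5563, 0.0381, 0.1348]
tool_rot: [-0.0, 0.83, 0.558, -0.003]
contact_force: [0.2, -0.7, -5.3]
gripper_width: 0.532
grasp_force: 62.4
```

Call:
{"op": "arm_command", "data": {"rows": [[40,[-0.01,-0.04,0],[0,0,-0.07]],[40,[-0.03,-0.09,0],[0,0,-0.14]],[40,[-0.06,-0.14,0],[0,0,-0.21]],[40,[-0.09,-0.2,0],[0,0,-0.28]],[40,[-0.12,-0.26,0],[0,0,-0.35]],[40,[-0.15,-0.32,0],[0,0,-0.42]],[40,[-0.18,-0.38,0],[0,0,-0.49]],[40,[-0.21,-0.44,0],[0,0,-0.56]],[40,[-0.23,-0.5,0],[0,0,-0.63]],[40,[-0.26,-0.55,0],[0,0,-0.7]],[40,[-0.27,-0.58,0],[0,0,-0.77]],[40,[-0.27,-0.58,0],[0,0,-0.84]]]}}

```text
time: 16.47
tool_pos: [0.4747, -0.1369, 0.1349]
tool_rot: [-0.0, 0.998, -0.069, -0.003]
contact_force: [-0.2, 0.7, -4.8]
gripper_width: 0.526
grasp_force: 62.6
```

Run:
```python
from h import *
s=log(); print(s['contact_force'],s['gripper_width']); go([.4783,-.1352,.09],90,1,180-38.4)
```

```text
16.4667 [-4.310e-01 -1.830e-01  2.002e+00 -2.000e-03  1.328e+00  1.279e+00] [ 0.4747 -0.1369  0.1349] [-0.     0.998 -0.069 -0.003]
[-0.2415804   0.66111528 -4.75521726] 0.5263873325644912
shift [ 0.012  0.006 -0.15 ] turn [-0.001 -0.003 -0.338]
```

Call:
{"op": "arm_command", "data": {"rows": [[40,[0.012,0.006,0],[0,0,-0.07]],[40,[0.012,0.006,0],[0,0,-0.14]],[40,[0.012,0.006,-0.02],[0,0,-0.21]],[40,[0.012,0.006,-0.05],[0,0,-0.28]],[40,[0.012,0.006,-0.09],[0,0,-0.32]],[40,[0.012,0.006,-0.12],[0,0,-0.338]],[40,[0.012,0.006,-0.13],[0,0,-0.338]],[40,[0.012,0.006,-0.13],[0,0,-0.338]],[40,[0.012,0.006,-0.13],[0,0,-0.338]]]}}

```text
time: 17.22
tool_pos: [0.4799, -0.1337, 0.0968]
tool_rot: [-0.0, 0.946, -0.325, -0.002]
contact_force: [0.0, -0.0, -4.4]
gripper_width: 0.527
grasp_force: 62.6
```

```bash
cat >> fit.py <<'E'
u=np.array([np.cos(np.radians(-38.4)),np.sin(np.radians(-38.4))]); nv=np.array([-u[1],u[0]])
def dockview(zt,name=None):
    """pack top/flanks in dock coords, from scene cam: zt = expected top height"""
    for n in('scene','top'):
        f=grab(n); W=cloud(f); C=f['color'].astype(int); z=W[...,2]
        U=W[...,:2]@u-.5475; N=W[...,:2]@nv-.191
        blue=(C[...,2]>C[...,0]+25)&(z>zt-.006)&(z<zt+.006)&(abs(N)<.06)&(U>-.2)&(U<.13)
        org=(C[...,0]>C[...,2]+70)&(C[...,1]<C[...,0]*.65)&(z>zt-.05)&(z<zt+.006)&(abs(N)<.06)&(U>-.2)&(U<.13)
        for l,m in(('blue',blue),('orange',org)):
            if m.sum()>8: print(n,l,m.sum(),'U',(np.percentile(U[m],[1,50,99])*1000).round(1),'N',(np.percentile(N[m],[1,50,99])*1000).round(1),'z',np.median(z[m]).round(4))
        # rail (bright) and yellow lines
        rail=(C.min(-1)>150)&(z>.025)&(z<.045)&(abs(N)<.03)&(U>-.02)&(U<.1)
        yel=(C[...,0]>C[...,2]+50)&(C[...,1]>C[...,0]*.7)&(z<.03)&(abs(N)<.06)&(U<.03)&(U>-.12)
        for l,m in(('rail',rail),('yl',yel&(N>0)),('yr',yel&(N<0))):
            if m.sum()>5: print(n,l,m.sum(),'U',(np.percentile(U[m],[2,98])*1000).round(1),'N',(np.percentile(N[m],[2,50,98])*1000).round(1),'z',np.median(z[m]).round(4))
        if name and n=='scene': save(f['color'][190:320,150:260],name,4.5)
E
python3 - <<'E'
from fit import *
s=log(); go([.4783,-.1352,.09],90,1,180-38.4); dockview(s['tool_pos'][2]+.0321,'s4')
f=load('scene')
E
```

```text
17.2167 [-4.210e-01 -1.280e-01  2.022e+00  1.000e-03  1.251e+00  1.810e+00] [ 0.4799 -0.1337  0.0968] [-0.     0.946 -0.325 -0.002]
shift [-0.005 -0.005 -0.023] turn [-0.001 -0.002 -0.006]
scene blue 415 U [-123.8  -56.8  -22.6] N [-20.6   2.6  25. ] z 0.1281
scene orange 307 U [-22.8   7.2  14.5] N [-20.7   0.8  22.7] z 0.121
scene rail 86 U [22.4 48.1] N [-13.   -0.7  11.9] z 0.0336
scene yl 38 U [-60.1  14.3] N [24.6 27.1 30.4] z 0.0198
scene yr 63 U [-101.5   14.7] N [-31.7 -28.7 -25.8] z 0.0195
top blue 59 U [-128.7 -121.2 -107.5] N [-17.4   1.9  23.2] z 0.1284
```

View pics/s4.png

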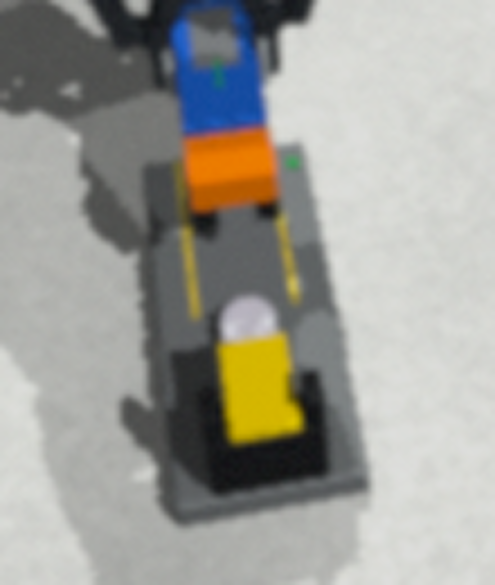

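The view shows the pack at (220,140) over the apron, orange face towards the white rail nose at (247,318), and the catch and tower ahead. It sits about 2.6 mm to the +y side of the axis. Correcting, backing up 5 mm and lowering.

Call:
{"op": "arm_command", "data": {"rows": [[40,[-0.018,0.004,-0.04],[0,0,-0.006]],[40,[-0.018,0.004,-0.08],[0,0,-0.006]],[40,[-0.018,0.004,-0.12],[0,0,-0.006]],[40,[-0.018,0.004,-0.16],[0,0,-0.006]],[40,[-0.018,0.004,-0.18],[0,0,-0.006]],[40,[-0.018,0.004,-0.19],[0,0,-0.006]],[40,[-0.018,0.004,-0.19],[0,0,-0.006]]]}}

```text
time: 17.9
tool_pos: [0.4743, -0.1324, 0.0388]
tool_rot: [-0.001, 0.944, -0.329, -0.002]
contact_force: [0.4, 0.1, -5.6]
gripper_width: 0.527
grasp_force: 62.7
```

```bash
cat >> fit.py <<'E'
def tcpdock():
    s=monitor.state(); p=s['tool_pos']; q=s['tool_rot']; M=R.from_quat(np.r_[q[1:],q[0]]).as_matrix()
    print('TCP U %.1f N %.1f z %.1f head %.2f  t %.2f'%((p[:2]@u-.5475)*1e3,(p[:2]@nv-.191)*1e3,p[2]*1e3,np.degrees(np.arctan2(M[1,0],M[0,0])),s['time']),'F(u,n,z)',(s['contact_force'][:2]@u).round(1),(s['contact_force'][:2]@nv).round(1),s['contact_force'][2].round(1)); return s
E
python3 - <<'E'
from fit import *
s=tcpdock(); zt=s['tool_pos'][2]+.0321; dockview(zt)
f=load('scene'); W=cloud(f); C=f['color'].astype(int); z=W[...,2]; U=W[...,:2]@u-.5475; N=W[...,:2]@nv-.191
def edges(m,lab,lo,hi,st=6):  # centre line & angle from per-slice min/max
    r=[]
    for a in np.arange(lo,hi,st):
        k=m&(U*1e3>=a)&(U*1e3<a+st)
        if k.sum()>5: r.append((a+st/2,N[k].min()*1e3,N[k].max()*1e3))
    r=np.array(r)
    for i in(1,2):
        p=np.polyfit(r[:,0],r[:,i],1); print(lab,i,'N at 0 %.1f angle %.2f'%(p[1],np.degrees(np.arctan(p[0]))),len(r))
edges((z>zt-.006)&(z<zt+.006)&(C[...,2]>C[...,0]+25)&(abs(N)<.05),'pack',-75,-25)
f=load('scene')
edges((z>.015)&(z<.025)&(abs(N)<.07),'deck',30,125)
E
```

```text
TCP U -93.6 N -0.1 z 38.8 head -38.46  t 17.90 F(u,n,z) 0.2 0.3 -5.6
scene blue 361 U [-125.4  -61.5  -27.1] N [-23.   -0.6  21.8] z 0.0699
scene orange 292 U [-26.6   1.3   9.6] N [-24.1  -2.   20.1] z 0.0629
scene rail 84 U [21.4 47.6] N [-13.   -0.4  11.9] z 0.0338
scene yl 74 U [-97.7  11.5] N [23.8 26.8 29.7] z 0.0194
scene yr 24 U [-94.6  14.8] N [-31.3 -29.7 -13.9] z 0.0188
top blue 53 U [-133.8 -126.7 -112.7] N [-19.8  -0.3  20.8] z 0.0713
top orange 11 U [-1.7  1.9  6.2] N [ 2.5 12.2 19.4] z 0.0655
pack 1 N at 0 -23.3 angle -1.18 8
pack 2 N at 0 17.1 angle -3.12 8
deck 1 N at 0 -48.8 angle 0.03 16
deck 2 N at 0 49.3 angle -0.13 16
```

Call:
{"op": "arm_command", "data": {"rows": [[40,[-0.001,-0.001,-0.005],[0,0,0.015]],[40,[-0.001,-0.001,-0.01],[0,0,0.015]],[40,[-0.001,-0.001,-0.01],[0,0,0.015]]]}}

```text
time: 18.25
tool_pos: [0.475, -0.1331, 0.0374]
tool_rot: [-0.0, 0.948, -0.318, -0.001]
contact_force: [0.0, 1.0, -4.8]
gripper_width: 0.529
grasp_force: 62.7
```

```bash
cat >> fit.py <<'E'
def packline(zt,k=4):
    """pack centre line in dock coords by projecting colour pixels onto known top plane / front face"""
    f=grab('scene'); I=f['color'].astype(float)
    for _ in range(k-1): I+=vision.grab_frame('scene')['color']
    I/=k; K,Rm,t=f['mtx'],f['R'],f['t']
    # sample a dense grid on plane z=zt in dock coords, bilinear colour
    res=[]
    for uu in np.arange(-.075,.0,.004)if False else np.arange(-.080,.012,.003):
        nn=np.arange(-.045,.045,.0005); X=np.outer(uu+.5475,u)+np.outer(nn+.191,nv); X=np.c_[X,np.full(len(nn),zt if uu<PU else zt)]
        c=X@Rm.T+t; px=(c@K.T); px=(px[:,:2]/px[:,2:]).astype(np.float32)
        v=cv2.remap(I.astype(np.float32),px[None,:,0].copy(),px[None,:,1].copy(),cv2.INTER_LINEAR)[0]
        sat=v.max(1)-v.min(1); h=.5*(sat.max()+np.median(sat[:20]))
        on=np.where(sat>h)[0]
        if len(on)>20: res.append((uu*1e3,nn[on[0]]*1e3,nn[on[-1]]*1e3))
    return np.array(res).round(1)
PU=1
E
python3 - <<'E'
from fit import *
s=tcpdock(); r=packline(s['tool_pos'][2]+.0321); print(r.tolist()); dockview(s['tool_pos'][2]+.0321,'s5')
E
```

```text
TCP U -92.5 N -0.3 z 37.4 head -37.10  t 18.25 F(u,n,z) -0.6 0.8 -4.8
[[-80.0, -23.0, 20.5], [-77.0, -23.0, 21.0], [-74.0, -23.5, 21.0], [-71.0, -23.5, 21.0], [-68.0, -23.5, 21.0], [-65.0, -23.0, 21.0], [-62.0, -23.0, 21.0], [-59.0, -23.0, 21.0], [-56.0, -23.0, 20.0], [-53.0, -23.0, 19.5], [-50.0, -23.0, 26.0], [-47.0, -22.5, 26.0], [-44.0, -22.5, 26.0], [-41.0, -22.5, 25.0], [-38.0, -22.5, 19.5], [-35.0, -22.5, 19.5], [-32.0, -22.5, 19.5], [-29.0, -22.5, 20.0], [-26.0, -22.5, 26.0], [-23.0, -21.5, 27.5], [-20.0, -27.0, 27.0], [-17.0, -24.5, 25.5], [-14.0, -24.0, 24.5], [-11.0, -24.0, 25.0], [-8.0, -24.0, 25.0], [-5.0, -24.0, 25.0], [-2.0, -24.5, 24.5], [1.0, -24.5, 24.5], [4.0, -24.5, 24.5], [7.0, -24.5, 24.5], [10.0, -24.5, 24.5]]
scene blue 359 U [-123.4  -60.2  -26.4] N [-22.6   0.4  21.8] z 0.0687
scene orange 292 U [-32.8   1.3  10.3] N [-24.7  -1.3  21.4] z 0.0618
scene rail 85 U [22.4 47.9] N [-13.   -0.9  12. ] z 0.0336
scene yl 59 U [-98.9  12.9] N [24.4 27.5 29.8] z 0.0191
scene yr 23 U [-80.1  14.8] N [-31.3 -28.5 -16.5] z 0.019
top blue 51 U [-133.4 -126.5 -113. ] N [-21.6  -0.7  20.5] z 0.0678
top orange 14 U [-3.1  1.9  5.6] N [-2.3 13.1 22. ] z 0.0631
```

View pics/s5.png

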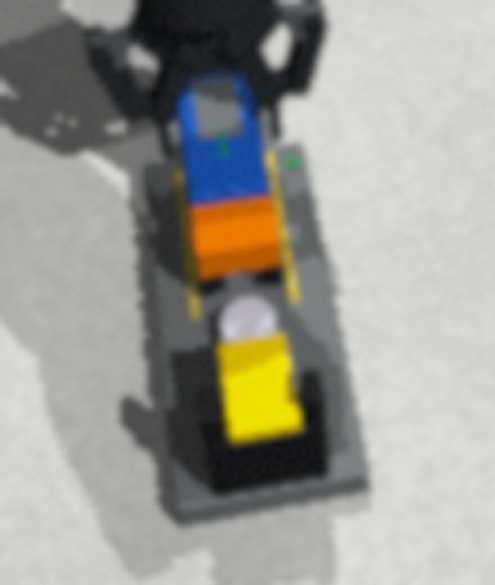

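The view shows the pack low over the apron at (233,190), sitting evenly between the yellow lines, its front about 11 mm short of the nose at (247,318). Lowering onto the deck.

Call:
{"op": "arm_command", "data": {"rows": [[40,[0,0,-0.006],[0,0,0]],[40,[0,0,-0.012],[0,0,0]],[40,[0,0,-0.015],[0,0,0]],[40,[0,0,-0.018],[0,0,0]],[40,[0,0,-0.018],[0,0,0]]]}}

```text
time: 18.97
tool_pos: [0.4749, -0.133, 0.0319]
tool_rot: [-0.0, 0.948, -0.318, -0.001]
contact_force: [-0.4, 0.1, -3.9]
gripper_width: 0.527
grasp_force: 62.9
```

Run:
```python
from fit import *
tcpdock()
```

```text
TCP U -92.7 N -0.3 z 31.9 head -37.11  t 18.97 F(u,n,z) -0.3 -0.2 -3.9
```

Call:
{"op": "arm_command", "data": {"rows": [[40,[0,0,-0.003],[0,0,0]],[40,[0.0131,-0.0104,-0.004],[0,0,0]],[40,[0.0235,-0.0186,-0.004],[0,0,0]],[40,[0.0313,-0.0248,-0.004],[0,0,0]],[40,[0.0392,-0.031,-0.004],[0,0,0]],[40,[0.047,-0.0373,-0.004],[0,0,0]],[40,[0.0549,-0.0435,-0.004],[0,0,0]],[40,[0.0627,-0.0497,-0.004],[0,0,0]],[40,[0.0627,-0.0497,-0.004],[0,0,0]]]}}

```text
time: 19.72
tool_pos: [0.4948, -0.1484, 0.0319]
tool_rot: [-0.0, 0.948, -0.318, -0.0]
contact_force: [-1.6, 1.7, 4.1]
gripper_width: 0.527
grasp_force: 64.0
```

Run:
```python
from fit import *
s=tcpdock(); print(s['ft_torque'])
dockview(.064)
```

```text
TCP U -67.5 N 0.1 z 31.9 head -37.11  t 19.72 F(u,n,z) -2.4 0.3 4.1
[0.35277654 0.64176023 0.02240014]
scene blue 368 U [-91.2 -34.4  -1.6] N [-22.8   0.6  22.5] z 0.0632
scene orange 308 U [-24.1  25.4  35.4] N [-25.5  -1.8  21.8] z 0.0564
scene rail 56 U [32.7 48.1] N [-13.5  -0.8  11.7] z 0.0338
scene yl 37 U [-65.1  13.5] N [26.  27.6 29.6] z 0.0197
scene yr 9 U [-28.8  10.1] N [-28.4 -27.7 -26.3] z 0.0204
top blue 45 U [-108.2 -100.4  -86.6] N [-20.8  -0.4  20.2] z 0.0636
```

Force is only light friction, with the front about 12 mm past the nose, so the rail has entered the channel. Sliding on.

Call:
{"op": "arm_command", "data": {"rows": [[40,[0.0105,-0.0083,0],[0,0,0]],[40,[0.0209,-0.0166,0],[0,0,0]],[40,[0.0313,-0.0248,0],[0,0,0]],[40,[0.0418,-0.0331,0],[0,0,0]],[40,[0.0522,-0.0414,0],[0,0,0]],[40,[0.0627,-0.0497,0],[0,0,0]],[40,[0.0731,-0.058,0],[0,0,0]],[40,[0.0836,-0.0662,0],[0,0,0]],[40,[0.094,-0.0745,0],[0,0,0]],[40,[0.1045,-0.0828,0],[0,0,0]],[40,[0.1045,-0.0828,0],[0,0,0]]]}}

```text
time: 20.73
tool_pos: [0.5262, -0.1733, 0.0319]
tool_rot: [-0.0, 0.948, -0.318, -0.0]
contact_force: [-2.2, 2.1, 4.9]
gripper_width: 0.527
grasp_force: 64.1
```

Run:
```python
from fit import *
s=tcpdock(); print(s['ft_torque'],s['gripper_width'])
dockview(.064)
```

```text
TCP U -27.5 N 0.0 z 31.9 head -37.11  t 20.73 F(u,n,z) -3.1 0.3 4.9
[ 0.35439351  0.59699669 -0.02368696] 0.5273018718413043
scene blue 400 U [-48.3   6.5  38.4] N [-23.4  -0.1  22.5] z 0.0633
scene orange 202 U [17.3 59.1 74.6] N [-25.1  -0.1  22.9] z 0.0598
scene yl 25 U [-26.8  16.8] N [25.6 27.5 29.8] z 0.0194
top blue 12 U [-56.  -48.3 -43.8] N [-20.8  -0.3  18.9] z 0.0634
```

Call:
{"op": "arm_command", "data": {"rows": [[40,[0.0105,-0.0083,0],[0,0,0]],[40,[0.0209,-0.0166,0],[0,0,0]],[40,[0.0313,-0.0248,0],[0,0,0]],[40,[0.0418,-0.0331,0],[0,0,0]],[40,[0.0522,-0.0414,0],[0,0,0]],[40,[0.0601,-0.0476,0],[0,0,0]],[40,[0.0679,-0.0538,0],[0,0,0]],[40,[0.0758,-0.06,0],[0,0,0]],[40,[0.0836,-0.0662,0],[0,0,0]],[40,[0.0836,-0.0662,0],[0,0,0]]]}}

```text
time: 21.67
tool_pos: [0.5504, -0.1924, 0.0319]
tool_rot: [-0.001, 0.948, -0.318, -0.001]
contact_force: [-5.4, 5.3, 8.8]
gripper_width: 0.524
grasp_force: 64.2
```

Run:
```python
from fit import *
s=tcpdock(); print(s['ft_torque'],s['gripper_width'])
```

```text
TCP U 3.4 N 0.1 z 31.9 head -37.09  t 21.67 F(u,n,z) -7.6 0.8 8.8
[0.6930279  1.01631644 0.04961689] 0.5244832017072395
```

Call:
{"op": "arm_command", "data": {"rows": [[40,[0.0039,-0.0031,0],[0,0,0]],[40,[0.0078,-0.0062,0],[0,0,0]],[40,[0.0118,-0.0093,0],[0,0,0]],[40,[0.0157,-0.0124,0],[0,0,0]],[40,[0.0183,-0.0145,0],[0,0,0]],[40,[0.0183,-0.0145,0],[0,0,0]]]}}

```text
time: 22.17
tool_pos: [0.5553, -0.1963, 0.0319]
tool_rot: [-0.001, 0.948, -0.318, -0.002]
contact_force: [-7.9, 6.4, 10.5]
gripper_width: 0.532
grasp_force: 64.6
```

Run:
```python
from fit import *
s=tcpdock(); print(s['ft_torque'],s['gripper_width'])
dockview(.064)
f=load('scene'); W=cloud(f); C=f['color'].astype(int); z=W[...,2]; U=W[...,:2]@u-.5475; N=W[...,:2]@nv-.191
y=(C[...,0]>C[...,2]+80)&(C[...,1]>C[...,0]*.7)&(abs(N)<.03)&(U>.06)&(z>.05); print('catch plate z',np.percentile(z[y],[10,50,90]).round(4),'U',np.percentile(U[y],[5,95]).round(3))
f=load('scene'); g=pickle.load(open('scene.pkl','rb'))
```

```text
TCP U 9.6 N 0.1 z 31.9 head -37.10  t 22.17 F(u,n,z) -10.1 0.1 10.5
[ 0.87706823  1.30317902 -0.04321566] 0.5318932186460099
scene blue 393 U [-10.8  41.2  73.7] N [-22.3   1.8  22.9] z 0.0633
scene orange 19 U [ 77.4  94.2 101.9] N [-13.9  20.   22.9] z 0.061
top yl 9 U [-102.1  -81.1] N [26.4 27.9 29.9] z 0.0176
catch plate z [0.0676 0.0712 0.0728] U [0.081 0.134]
```

Call:
{"op": "arm_command", "data": {"rows": [[40,[0.0026,-0.0021,0],[0,0,0]],[40,[0.0052,-0.0041,0],[0,0,0]],[40,[0.0078,-0.0062,0],[0,0,0]],[40,[0.0078,-0.0062,0],[0,0,0]]]}}

```text
time: 22.6
tool_pos: [0.5552, -0.1963, 0.0319]
tool_rot: [-0.002, 0.948, -0.318, -0.006]
contact_force: [-19.1, 12.9, 20.6]
gripper_width: 0.528
grasp_force: 65.8
```

```bash
cat >> fit.py <<'E'
def catchz():
  for n in('scene','top'):
    f=grab(n)
    for lab,g in(('now',f),):
        W=cloud(g); C=g['color'].astype(int); z=W[...,2]; U=W[...,:2]@u-.5475; N=W[...,:2]@nv-.191
        y=(C[...,0]>C[...,2]+80)&(C[...,1]>C[...,0]*.7)&(abs(N)<.015)&(U>.084)&(U<.105)&(z>.05); print(n,'plate z',y.sum(),np.percentile(z[y],[10,50,90]).round(4) if y.sum() else '')
E
python3 - <<'E'
from fit import *
s=tcpdock(); print(s['ft_torque'],s['gripper_width']); catchz()
E
```

```text
TCP U 9.5 N 0.1 z 31.9 head -37.09  t 22.60 F(u,n,z) -23.0 -1.7 20.6
[ 1.57895912  2.51867762 -0.0619224 ] 0.528249961072057
scene plate z 97 [0.0701 0.0713 0.0728]
top plate z 0
```

Run:
```python
from h import *
f=load('scene'); save(f['color'][200:310,160:250],'s6',6)
```

```text
(no output)
```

View pics/s6.png

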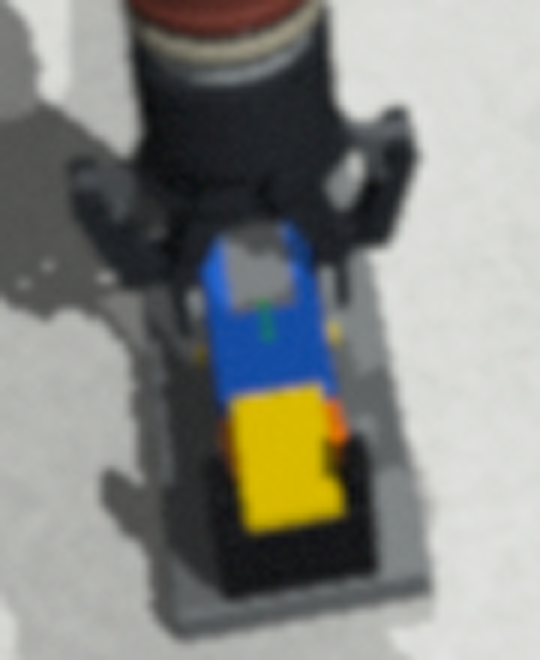

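The crop shows the pack under the yellow catch at (285,455), its orange end against the black tower at (335,440). The plate is back at its rest height of 71 mm and the push has risen to 23 N with no motion, so it is home. Releasing and retreating.

Call:
{"op": "arm_command", "data": {"rows": [[40,[-0.003,0.0024,0],[0,0,0]],[55,[-0.003,0.0024,0],[0,0,0]],[75,[-0.003,0.0024,0],[0,0,0]],[75,[-0.003,0.0024,0],[0,0,0]],[75,[-0.003,0.0024,0],[0,0,0]],[75,[-0.003,0.0024,0.06],[0,0,0]],[75,[-0.003,0.0024,0.15],[0,0,0]],[75,[-0.01,0.008,0.27],[0,0,0]],[75,[-0.1,0.08,0.39],[0,0,0]],[75,[-0.18,0.15,0.5],[0,0,0]],[75,[-0.26,0.23,0.55],[0,0,0]],[75,[-0.26,0.23,0.55],[0,0,0]]]}}

```text
time: 23.7
tool_pos: [0.48, -0.1286, 0.2008]
tool_rot: [-0.0, 0.948, -0.318, 0.003]
contact_force: [1.1, -0.2, 0.4]
gripper_width: 0.88
grasp_force: 0.0
```

Run:
```python
from fit import *
tcpdock(); dockview(.064); catchz()
f=load('scene'); a=cv2.resize(f['color'][200:310,160:250],None,fx=5,fy=5,interpolation=cv2.INTER_CUBIC)
g=load('top'); b=cv2.resize(g['color'][150:250,262:342],None,fx=4.5,fy=5.5,interpolation=cv2.INTER_CUBIC)
c=np.zeros((550,b.shape[1]+460,3),np.uint8); c[:,:450]=a; c[:,460:]=b; save(c,'s7')
```

```text
TCP U -91.5 N 6.4 z 200.8 head -37.04  t 23.70 F(u,n,z) 1.0 0.5 0.4
scene blue 461 U [-27.   35.   73.8] N [-22.3   0.1  21.8] z 0.0634
scene orange 20 U [ 76.7  94.1 105.6] N [-13.7  20.1  23.3] z 0.0619
scene yl 62 U [-103.8   12.1] N [24.6 27.7 30. ] z 0.0195
scene yr 51 U [-105.4    9.3] N [-31.4 -29.  -26.4] z 0.0191
top blue 69 U [49.3 62.  71.8] N [-20.9   3.9  23.1] z 0.0628
top orange 10 U [ 75.6  89.7 106.8] N [18.8 20.6 23.7] z 0.0575
top yr 12 U [-105.6  -79.9] N [-29.7 -27.6 -25.4] z 0.0206
scene plate z 98 [0.0699 0.0712 0.0727]
top plate z 52 [0.0675 0.071  0.0748]
```

View pics/s7.png

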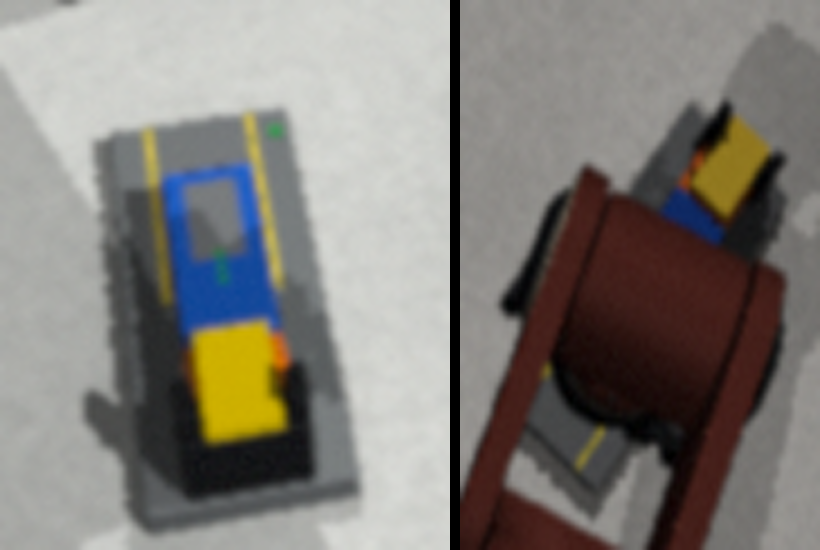

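The pack lies on the dock, freed, its rear at about -29 mm (home is -30) and its orange end against the tower. The catch plate is down at 71 mm in both cameras. The gripper is clear, so I'm handing in.

```bash
python3 -c "from h import *; print(manip.job_done())"
```

```text
the job is handed in; nothing more can be done
None
```

The job is handed in at about 24 s: the pack was laid on the cloth and released, then retaken from above and slid fully home on the dock rail with the catch down, then let go; the moves kept clear of the tray, glass and bowl.

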